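# Make up a tray of four and scan it out

### The arm

A 7-joint arm with a two-finger parallel gripper is mounted at the origin on a cart in front of the work surface, level with it; the furniture and walls round the work are solid. World frame = base frame: x ahead of the robot, y to its left, z up, the work surface at z = 0. Lengths are in m, angles in rad, forces in N, time in s.
With the tool pointing down it reaches from about 0.35 to 0.9 m from the base axis. Payload 19.9 kg.
Tool frame: the origin (TCP) lies between the finger pads; the fingertips stand 19 mm ahead of it and the grasp point (between the pads) is the TCP; z points along the fingers, y is the direction in which the jaws open and shut (so a half turn about z gives the same grasp; the last joint's range is limited). The gripper opens to 94 mm and grips with 3 to 60 N. Pads are 16 mm wide; open, the fingers measure 119 mm over their backs; the gripper's body (75 mm by 177 mm) begins 78 mm behind the grasp point.
Start: joints at [-1.22, 0.417, -0.01, 1.614, 0.005, 1.111, -0.053], TCP at [0.239, 0.577, 0.224] pointing down, gripper open.
Joint ranges: [-2.81, 2.81], [-0.39, 2.02], [-1.27, 1.25], [0.06, 2.57], [-1.19, 4.33], [0.19, 2], [-2.82, 2.82]. Speed limits (rad/s): [1.89, 1.89, 2.39, 2.39, 3.01, 3.01, 3.01].

### API

Orientations are given as a 3x3 rotation matrix whose columns are the frame's x, y, z axes.
In Python, from rig import robot gives the robot as it stands. Calls block until the motion is done:
- robot.move_ptp(position, orientation): joint-space move of the TCP to a pose.
- robot.move_linear(position, velocity=0.15, frame=None, threshold=None): straight line of the TCP; frame=None keeps the orientation; velocity is the mean speed in m/s. With threshold (N) it stops when the force on the tool has changed by that much, and returns True; else False.
- robot.goto_joints(angles): joint-space move.
- robot.gripper_to(opening): finger opening in m; the grip force is fixed at half the most; returns when the fingers have stopped.
- robot.pause(seconds).
- robot.ik(position, orientation): joint angles nearest the present ones, or None.
- robot.get_state(): the state.
- robot.grab_frame(name): name is "side" or "top" or "wrist"; returns the picture (480x640x3 uint8, red, green, blue); there is no depth.
- robot.camera_info(name): a dict with "fx", "fy", "cx", "cy" (pixels), "dist" ([k1, k2, p1, p2, k3] as OpenCV has them; the pictures are not rectified), "rvec" (rotation vector, rad) and "tvec" (3), from world to camera coordinates, as OpenCV has them. Camera axes: x right, y down, z forward; pixel columns grow to the right and rows downward; lengths in m; the calibration is good to about 2 mm. A picture is of the moment at which its call begins: read the wrist's pose just before it. camera_info takes no time and is no camera call; for the wrist camera it gives the pose at the moment of the call.
A pose or a line that the arm cannot do raises robot.PlanningError and nothing moves.
- robot.sign_off(): hands the job in, once; it reports no verdict.
The state is a dict: "time": time; "qpos": joint angles; "joint_vel": joint speeds; "effort": joint torques, N m; "ee_pos": TCP position; "tool_rot": TCP orientation; "force": force on the tool from outside, world axes, zero at the start; "moment": the same for the moment, N m; "opening": finger opening in m.
Only numpy, scipy, OpenCV 4.12 (cv2) and the standard library are available. Lean on these libraries where they do the work, as an engineer would, in place of code of your own. Each camera call takes 0.05 s, during which the arm holds its last target. There are 200 camera calls.

### The job

Each shipping tray goes out with exactly four labelled soap bottles standing in it: take out the unlabelled bottle that got into the tray by mistake and stand it on the table, and make up the one or two labelled ones already in the tray to four from the group on the left, knocking none over and leaving the spare ones and the other unlabelled bottle standing on the table. When the four stand in the tray, pick up the hand scanner, hold it still for about two seconds 5 to 10 cm in front of the label on the tray's front plate, pointing squarely at the middle of the label, then lay it back flat in the middle of its mat.

Things in the scene. Friction and masses are not known exactly. Their poses are not given: they have to be found in the camera images.
- bottle_a: soap bottle, 50 x 87 x 202 mm (x, y, z), 0.49 kg, with a printed label wrapped on its flat sides; origin: centre of its underside, z up through the cap, x across the narrow 50 mm width. Straight 50 mm sides up to z = 142; shoulders 40 mm (x) by 64 mm (y) from z = 143 to 171; 37 mm round black cap above, to 202. One of the five labelled bottles that stand with the plain one in two loose rows on the left of the table
- bottle_b: soap bottle, 50 x 87 x 202 mm (x, y, z), 0.49 kg, with a printed label wrapped on its flat sides; origin: centre of its underside, z up through the cap, x across the narrow 50 mm width. Straight 50 mm sides up to z = 142; shoulders 40 mm (x) by 64 mm (y) from z = 143 to 171; 37 mm round black cap above, to 202. One of the five labelled bottles that stand with the plain one in two loose rows on the left of the table
- bottle_c: soap bottle, 50 x 87 x 202 mm (x, y, z), 0.49 kg, with a printed label wrapped on its flat sides; origin: centre of its underside, z up through the cap, x across the narrow 50 mm width. Straight 50 mm sides up to z = 142; shoulders 40 mm (x) by 64 mm (y) from z = 143 to 171; 37 mm round black cap above, to 202. One of the five labelled bottles that stand with the plain one in two loose rows on the left of the table
- bottle_d: soap bottle, 50 x 87 x 202 mm (x, y, z), 0.49 kg, with a printed label wrapped on its flat sides; origin: centre of its underside, z up through the cap, x across the narrow 50 mm width. Straight 50 mm sides up to z = 142; shoulders 40 mm (x) by 64 mm (y) from z = 143 to 171; 37 mm round black cap above, to 202. One of the five labelled bottles that stand with the plain one in two loose rows on the left of the table
- bottle_e: soap bottle, 50 x 87 x 202 mm (x, y, z), 0.49 kg, with a printed label wrapped on its flat sides; origin: centre of its underside, z up through the cap, x across the narrow 50 mm width. Straight 50 mm sides up to z = 142; shoulders 40 mm (x) by 64 mm (y) from z = 143 to 171; 37 mm round black cap above, to 202. One of the five labelled bottles that stand with the plain one in two loose rows on the left of the table
- packed_a: a labelled soap bottle, 50 x 87 x 202 mm (x, y, z), 0.49 kg, with a printed label wrapped on its flat sides; origin: centre of its underside, z up through the cap, x across the narrow 50 mm width. Straight 50 mm sides up to z = 142; shoulders 40 mm (x) by 64 mm (y) from z = 143 to 171; 37 mm round black cap above, to 202. Already standing in the tray at the start, at its right (-y) side, near a corner; absent (None) in some runs
- packed_b: a labelled soap bottle, 50 x 87 x 202 mm (x, y, z), 0.49 kg, with a printed label wrapped on its flat sides; origin: centre of its underside, z up through the cap, x across the narrow 50 mm width. Straight 50 mm sides up to z = 142; shoulders 40 mm (x) by 64 mm (y) from z = 143 to 171; 37 mm round black cap above, to 202. Already standing in the tray at the start, at its right (-y) side, near a corner; absent (None) in some runs
- plain_bottle: soap bottle of the same shape and size as the others (50 x 87 x 202 mm, origin under its centre) but with no label; it stands somewhere among the labelled ones at the start and does not go into the tray
- stray_bottle: soap bottle of the same shape and size (50 x 87 x 202 mm, 0.49 kg, origin under its centre, x across the 50 mm width), with no label; at the start it stands in the tray by mistake, at its left (+y) side near the far corner
- tray: grey open shipping tray, fixed to the table, 164 x 210 x 46 mm (x, y, z) outside, walls 4 mm, inner room 156 x 202 mm, inner floor 4 to 5 mm above its underside; two by two bottles stand in it with their x along the tray's x, centres at about x = +-42, y = +-49 mm; more could be squeezed in. Origin: centre of its underside; its front, -x, faces the robot and carries an upright plate 5 mm thick, 110 mm wide and 102 mm high
- tray_in (a point): centre of the tray's inner floor; axes as the tray
- tray_label (a point): middle of the printed bar label (90 x 52 mm, upright) on the front of the tray's plate, 88 mm before the tray's centre and 68 mm above its underside; it faces along the tray's -x
- scanner: hand-held bar scanner, 145 x 58 x 36 mm (x, y, z), 0.2 kg, lying flat on its mat at the start; origin: centre of its underside. Black handle 36 mm wide and 36 mm high from x = -75 to +22, where it is gripped; wider grey head (58 mm) from x = +22 to +70 with the window in its nose. It looks along its +x, from 18 mm above its underside
- scanner_nose (a point): middle of the scanner's window, 70 mm ahead of the scanner's origin and 18 mm above its underside
- mat: black rubber mat, fixed, 190 x 100 x 3 mm; its long side is x; the scanner's resting place. Origin: centre of its underside

How it is judged:
By the outcome, as a careful person would: the job done as asked, in the order asked, and still so for the second after the job is handed in, with the robot touching nothing.
Of packed_a, packed_b only 1 to 2 are there at a start; the rules pass over those that are not, and their reading is None.
At some moment in a run one of scanner may be knocked a few centimetres aside while the robot is not near it.
It also fails if it takes over 208 s, if anything falls off the work surface, if the arm or the gripper's body presses on something with over 40 N, if the wrist force passes 120 N, or if a joint passes its speed limit or range.

## Working session

There is one attempt and no reset: what is moved stays moved. The work goes in short steps, each a Python script; the robot and the scene stay as the last script left them, time stands still between calls to the robot, and variables do not carry over. Pictures are saved under pics/ and viewed, about 12 in all and at most 16, crops included, and the job is handed in when it is done.

```bash
ls; mkdir -p pics
python3 - <<'E'
from rig import robot
import cv2
for n in("top","side"):
    cv2.imwrite(f"pics/{n}0.png",robot.grab_frame(n)[:,:,::-1]); c=robot.camera_info(n); print(n,c)
s=robot.get_state();print(s["time"],s["ee_pos"],s["tool_rot"])
E
```

```text
pics
top {'fx': 566.5513370779711, 'fy': 566.5513370779711, 'cx': 315.74586379186275, 'cy': 233.58438653793988, 'dist': array([-0.04103628,  0.        ,  0.        ,  0.        ,  0.        ]), 'rvec': array([ 2.0528967 , -1.81208902,  0.46615619]), 'tvec': array([-0.10345058,  0.53009672,  1.23036918])}
side {'fx': 496.0221640528518, 'fy': 496.0221640528518, 'cx': 324.35361858942827, 'cy': 242.55818089308158, 'dist': array([0.04843396, 0.        , 0.        , 0.        , 0.        ]), 'rvec': array([ 2.1418557 , -1.1176825 ,  0.46664334]), 'tvec': array([-0.33071976,  0.35422741,  0.87344494])}
0.1 [0.23911637 0.5771142  0.22388626] [[-9.23861334e-01  3.82727246e-01 -3.01832164e-04]
 [ 3.82727346e-01  9.23860757e-01 -1.03901002e-03]
 [-1.18806553e-04 -1.07542061e-03 -9.99999415e-01]]
```

View pics/top0.png

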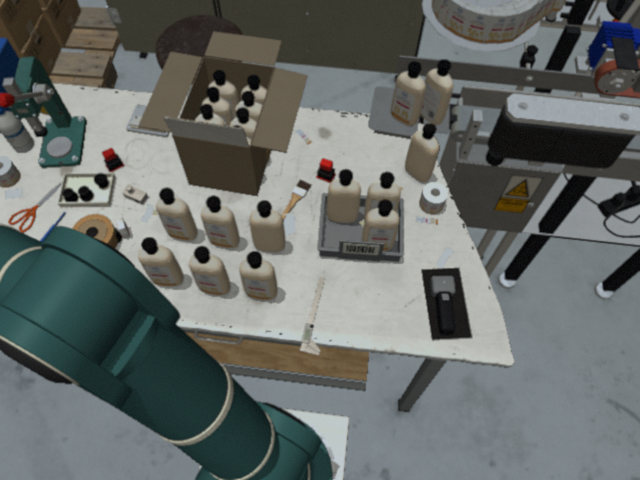

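View pics/side0.png

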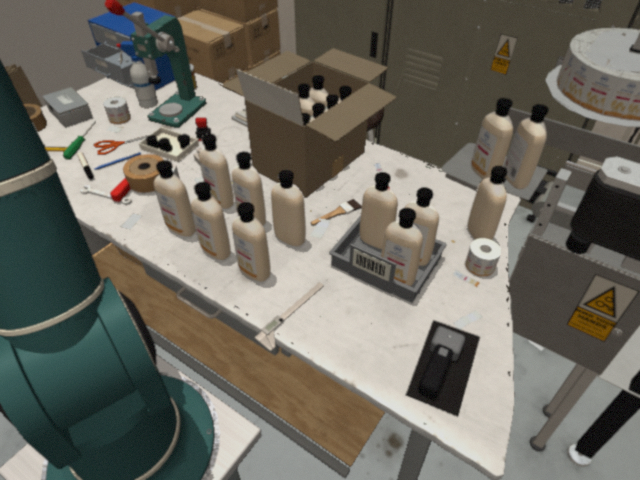

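The labelled bottles in the tray are the two on the right, at (387,180) and (382,215) in the top view. The stray is at (345,195). In the group, the bottle at (267,227) looks plain, and the scanner lies on its mat at (445,303). I'll enlarge these areas to measure.

Run:
```python
import cv2,numpy as np
im=cv2.imread("pics/top0.png")
def crop(x0,y0,x1,y1,s,f):
    c=cv2.resize(im[y0:y1,x0:x1],None,fx=s,fy=s,interpolation=cv2.INTER_CUBIC)
    for x in range((x0+19)//20*20,x1,20):
        cv2.line(c,((x-x0)*s,0),((x-x0)*s,6),(0,0,255),1);cv2.putText(c,str(x),((x-x0)*s,16),0,.35,(0,0,255),1)
    for y in range((y0+19)//20*20,y1,20):
        cv2.line(c,(0,(y-y0)*s),(6,(y-y0)*s),(0,0,255),1);cv2.putText(c,str(y),(8,(y-y0)*s+4),0,.35,(0,0,255),1)
    cv2.imwrite(f,c)
crop(130,180,290,300,5,"pics/c1.png")
crop(310,160,470,345,3,"pics/c2.png")
```

```text
(no output)
```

View pics/c1.png

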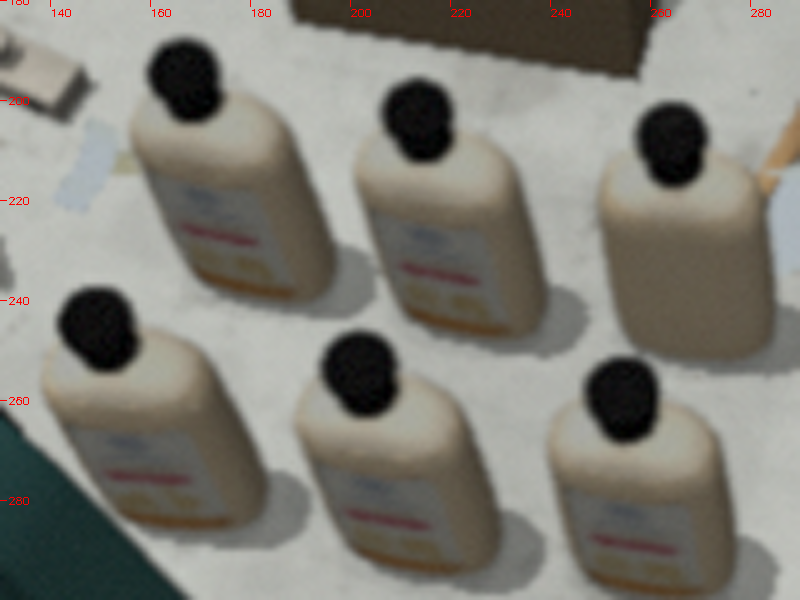

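View pics/c2.png

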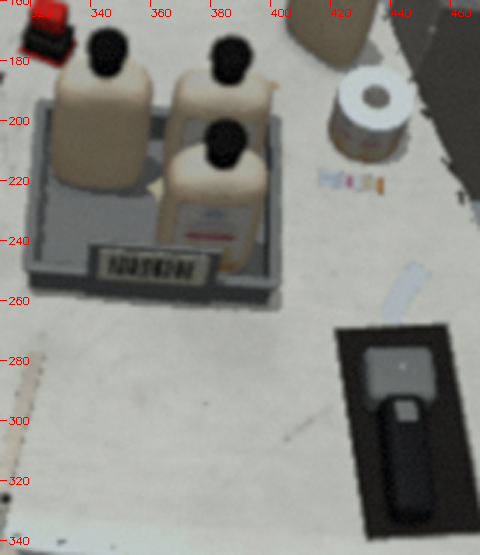

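```bash
cat > h.py <<'E'
from rig import robot
import cv2,numpy as np
def KD(n):
    c=robot.camera_info(n);return np.array([[c["fx"],0,c["cx"]],[0,c["fy"],c["cy"]],[0,0,1.]]),c["dist"],c["rvec"],c["tvec"]
def unproj(n,uv,z,cam=None):
    K,d,r,t=cam or KD(n);R=cv2.Rodrigues(r)[0]
    p=cv2.undistortPoints(np.array(uv,float).reshape(-1,1,2),K,d).reshape(-1,2)
    D=np.c_[p,np.ones(len(p))]@R;C=-R.T@t
    return (C+D*((z-C[2])/D[:,2])[:,None])[:,:2]
def proj(n,P,cam=None):
    K,d,r,t=cam or KD(n);return cv2.projectPoints(np.array(P,float),r,t,K,d)[0].reshape(-1,2)
def R2(a):return np.array([[np.cos(a),-np.sin(a)],[np.sin(a),np.cos(a)]])
def place(pts,x,y,a,z=0):
    pts=np.array(pts,float);return np.c_[pts[:,:2]@R2(a).T+[x,y],pts[:,2]+z]
def rect(sx,sy,z,cx=0,cy=0):return [[cx+i*sx/2,cy+j*sy/2,z] for i,j in((-1,-1),(-1,1),(1,1),(1,-1))]
def rrect(z):  # rounded body outline 50x87
    c=[]
    for k in range(24):
        t=2*np.pi*(k+.5)/24;u,v=np.cos(t),np.sin(t);c.append([.025*np.sign(u)*abs(u)**.5,.0435*np.sign(v)*abs(v)**.5,z])
    return c
def ring(z,r=.0185):return [[r*np.cos(t),r*np.sin(t),z] for t in np.linspace(0,6.28,24)]
def draw(im,n,P,col,s=1,o=(0,0)):
    cv2.polylines(im,[np.int32(np.round((proj(n,P)-o)*s))],True,col,1,cv2.LINE_AA)
E
python3 - <<'E'
from h import *
c1=lambda p:np.array(p)/5+[130,180]; c2=lambda p:np.array(p)/3+[310,160]
caps=c1([(183,73),(418,110),(671,136),(97,322),(360,366),(622,392)])
cw=unproj("top",caps,.202)
edges=c1([(198,283),(295,300),(410,323),(510,338),(632,345),(745,360),(135,517),(232,530),(360,557),(455,575),(590,580),(690,598)])
e=unproj("top",edges,.003).reshape(-1,2,2)
for c,ee in zip(cw,e):
    d=ee[0]-ee[1];print(c.round(3),"yaw",np.degrees(np.arctan2(-d[0],d[1])).round(1),"frontmid",ee.mean(0).round(3))
print("traycaps",unproj("top",c2([(107,50),(231,58),(226,141)]),.206).round(3))
print("trayrim",unproj("top",c2([(38,100),(280,114),(275,282),(27,268)]),.046).round(3))
print("mat",unproj("top",c2([(335,329),(446,324),(482,532),(370,538)]),.003).round(3))
print("head",unproj("top",c2([(366,346),(434,347),(437,402),(372,400)]),.039).round(3),"tail",unproj("top",c2([(407,515)]),.039))
E
```

```text
[0.562 0.322] yaw -3.7 frontmid [0.549 0.329]
[0.556 0.207] yaw -2.2 frontmid [0.541 0.212]
[0.557 0.087] yaw -1.1 frontmid [0.543 0.09 ]
[0.428 0.327] yaw -0.8 frontmid [0.414 0.33 ]
[0.421 0.205] yaw -4.0 frontmid [0.406 0.211]
[0.423 0.087] yaw -3.6 frontmid [0.409 0.093]
traycaps [[ 0.663 -0.093]
 [ 0.668 -0.192]
 [ 0.591 -0.193]]
trayrim [[ 0.711 -0.035]
 [ 0.724 -0.252]
 [ 0.555 -0.256]
 [ 0.542 -0.046]]
mat [[ 0.539 -0.314]
 [ 0.555 -0.41 ]
 [ 0.371 -0.441]
 [ 0.355 -0.349]]
head [[ 0.509 -0.335]
 [ 0.515 -0.392]
 [ 0.465 -0.395]
 [ 0.46  -0.341]] tail [[ 0.36486767 -0.37183339]]
```

```bash
cat >> h.py <<'E'
from scipy.optimize import least_squares
def capfit(ims,x,y,zb,cams=("top","side")):
    """cap position from the dark blob's bounding box in each picture"""
    obs={}
    for n in cams:
        q=proj(n,place(ring(.202)+ring(.176),x,y,0,zb));c=q.mean(0).astype(int)
        w=14;x0,y0=c-w;g=ims[n][y0:y0+2*w,x0:x0+2*w].max(2)
        N,L,S,C=cv2.connectedComponentsWithStats((g<75).astype(np.uint8))
        if N<2: continue
        k=min(range(1,N),key=lambda k:np.hypot(*(C[k]-w))-S[k,4]/20)
        b=S[k];obs[n]=np.array([b[0]+x0-.5,b[1]+y0-.5,b[0]+b[2]+x0-.5,b[1]+b[3]+y0-.5])
    def box(n,p):
        q=proj(n,place(ring(.202)+ring(.173),p[0],p[1],0,zb));return np.r_[q.min(0),q.max(0)]
    def f(p):return np.concatenate([(box(n,p)-o)[:3] for n,o in obs.items()])
    r=least_squares(f,[x,y],diff_step=1e-3);return r.x,f(r.x)
E
cat > ov.py <<'E'
from h import *
ims={n:cv2.imread(f"pics/{n}0.png") for n in("top","side")}
B=[(.560,.322,-3.7,0),(.553,.207,-2.2,0),(.553,.087,-1.1,0),(.424,.327,-2,0),(.419,.205,-4,0),(.420,.087,-3.6,0),(.663,-.093,-4,.0045),(.668,-.192,-4,.0045),(.591,-.193,-4,.0045)]
big={n:cv2.resize(ims[n],None,fx=4,fy=4,interpolation=cv2.INTER_CUBIC) for n in ims}
def d(n,P,col):cv2.polylines(big[n],[np.int32(np.round((proj(n,P)+.5)*4))],True,col,1,cv2.LINE_AA)
for x,y,a,z in B:
    p,r=capfit(ims,x,y,z);print(p.round(4),r.round(1))
    for n in ims:
        d(n,place(ring(.202),*p,0,z),(0,0,255))
        for zz in (0,.142):d(n,place(rrect(zz),*p,np.radians(a),z),(0,0,255) if zz else (255,0,0))
T=(.634,-.147,np.radians(-4))
for n in ims:
    d(n,place(rect(.164,.210,.046),*T),(0,255,0));d(n,place(rect(.164,.21,0),*T),(0,255,0));d(n,place(rect(.004,.11,.102,-.087),*T),(0,255,0))
    d(n,place(rect(.19,.1,.003),.455,-.379,np.radians(-9.6)),(0,255,0))
cv2.imwrite("pics/o1.png",cv2.resize(big["top"][170*4:350*4,130*4:480*4],(800,411),interpolation=cv2.INTER_AREA))
cv2.imwrite("pics/o2.png",cv2.resize(big["side"][120*4:420*4,150*4:480*4],(660,600),interpolation=cv2.INTER_AREA))
E
python3 ov.py
```

```text
[0.5626 0.3296] [-4.  -0.1 -0.7  3.3  4.3  1. ]
[0.5637 0.2099] [-1.3 -3.1  2.1  0.8  3.  -2.8]
[0.5589 0.0915] [-3.  -1.   0.6  6.1  3.1 -4.5]
[0.4266 0.3302] [-1.6 -0.   1.9 -2.1 -0.3  2. ]
[0.4199 0.2071] [-1.8 -0.3  1.8 -1.9  0.2  2. ]
[0.4221 0.0891] [-1.6 -0.2  1.  -1.1  0.6  1.5]
[ 0.6654 -0.0923] [-1.3 -0.   1.5 -1.7 -0.2  1.5]
[ 0.6721 -0.1921] [-1.4  0.1  1.2 -1.8 -0.1  1.9]
[ 0.5944 -0.1921] [-0.7  0.3  0.4 -1.5 -0.2  1.7]
```

View pics/o1.png

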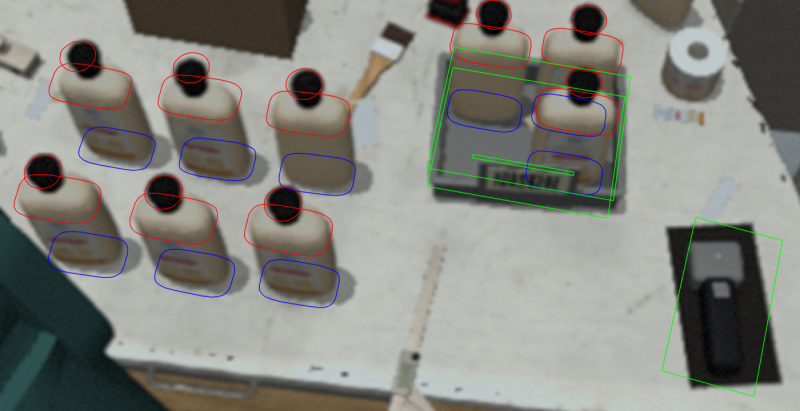

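View pics/o2.png

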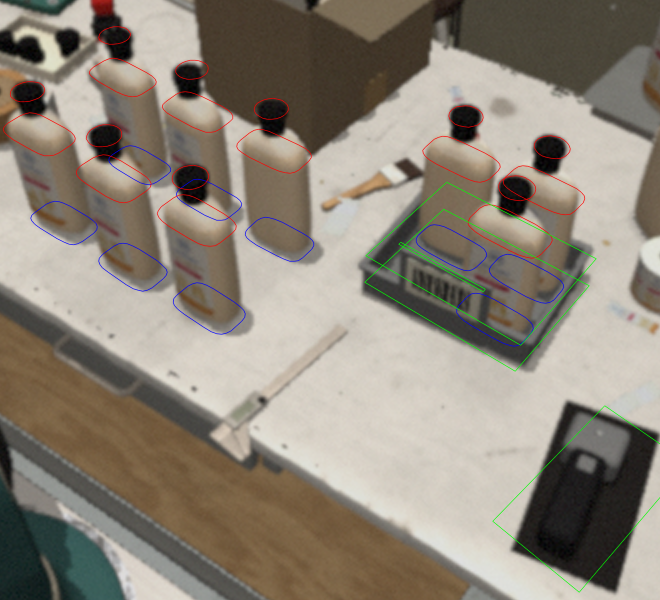

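```bash
cat >> h.py <<'E'
from scipy.optimize import differential_evolution
from scipy.ndimage import map_coordinates
def gradim(im,sig=1.0):
    g=cv2.GaussianBlur(im,(0,0),sig).astype(np.float32)
    m=np.sqrt((cv2.Sobel(g,cv2.CV_32F,1,0)**2+cv2.Sobel(g,cv2.CV_32F,0,1)**2).max(2))
    return np.minimum(m,120)
def sample(G,poly,closed=True):
    P=np.vstack([poly,poly[:1]]) if closed else poly
    out=[]
    for a,b in zip(P[:-1],P[1:]):
        k=max(2,int(np.hypot(*(b-a))));t=(np.arange(k)+.5)/k;out.append(a+(b-a)*t[:,None])
    o=np.vstack(out);return map_coordinates(G,[o[:,1],o[:,0]],order=1,mode="nearest").mean()
def hullp(q):return cv2.convexHull(np.float32(q)).reshape(-1,2)
body=np.array(rrect(.003)+rrect(.138)+[[x*.8,y*.735,.165] for x,y,_ in rrect(0)]);cap=np.array(ring(.202)+ring(.176))
def bottle_score(G,cam,x,y,a,z):
    return sample(G,hullp(proj(None,place(body,x,y,a,z),cam)))+.6*sample(G,hullp(proj(None,place(cap,x,y,a,z),cam)))
def rect_score(rs):
    return lambda G,cam,x,y,a,z:sum(sample(G,proj(None,place(r,x,y,a,z),cam)) for r in rs)
def fit(score,Gs,cams,x,y,a,z,dx=.02,da=10):
    f=lambda p:-sum(score(Gs[n],cams[n],p[0],p[1],np.radians(p[2]),z) for n in Gs)
    r=differential_evolution(f,[(x-dx,x+dx),(y-dx,y+dx),(a-da,a+da)],popsize=12,maxiter=40,seed=1,tol=1e-4);return r.x,-r.fun
TRAYR=[rect(.164,.21,.046),rect(.156,.202,.046),rect(.164,.21,.0),rect(.005,.11,.102,-.085)[0:2]+rect(.005,.11,.05,-.085)[1::-1]]
MATR=[rect(.19,.1,.003)]
SCANR=[rect(.048,.058,.034,.046),rect(.097,.036,.034,-.0265)]
E
cat > ov.py <<'E'
from h import *
ims={n:cv2.imread(f"pics/{n}0.png") for n in("top","side")}
cams={n:KD(n) for n in ims};G={n:gradim(ims[n]) for n in ims}
B=[(.558,.324,0,0),(.553,.207,0,0),(.553,.087,0,0),(.424,.327,0,0),(.419,.205,0,0),(.420,.087,0,0),(.663,-.093,3,.0045),(.668,-.192,3,.0045),(.591,-.193,3,.0045)]
big={n:cv2.resize(ims[n],None,fx=4,fy=4,interpolation=cv2.INTER_CUBIC) for n in ims}
def d(n,P):cv2.polylines(big[n],[np.int32(np.round((P+.5)*4))],True,(0,0,255),1,cv2.LINE_AA)
for b in B:
    p,s=fit(bottle_score,G,cams,*b,da=15);one=[fit(bottle_score,{n:G[n]},cams,*b,da=15)[0].round(3) for n in G];print(p.round(4),round(s),one)
    for n in ims:
        for m in(body,cap):d(n,hullp(proj(n,place(m,p[0],p[1],np.radians(p[2]),b[3]))))
for R,b in((TRAYR,(.634,-.147,3,0)),(MATR,(.455,-.379,10,0)),(SCANR,(.44,-.37,8,.003))):
    p,s=fit(rect_score(R),G,cams,*b);one=[fit(rect_score(R),{n:G[n]},cams,*b)[0].round(3) for n in G];print(p.round(4),round(s),one)
    for n in ims:
        for m in R:d(n,proj(n,place(m,p[0],p[1],np.radians(p[2]),b[3])))
cv2.imwrite("pics/o3.png",cv2.resize(big["top"][170*4:350*4,130*4:480*4],(800,411),interpolation=cv2.INTER_AREA))
cv2.imwrite("pics/o4.png",cv2.resize(big["side"][120*4:420*4,150*4:480*4],(660,600),interpolation=cv2.INTER_AREA))
E
time python3 ov.py
```

```text
[  0.5659   0.3255 -14.9989] 307 [array([  0.567,   0.325, -15.   ]), array([  0.569,   0.334, -14.999])]
[  0.5588   0.2097 -14.9997] 322 [array([  0.559,   0.21 , -14.999]), array([ 0.559,  0.215, -9.985])]
[  0.5595   0.0888 -12.9758] 333 [array([  0.562,   0.089, -14.954]), array([  0.558,   0.089, -12.904])]
[ 0.4307  0.3317 -9.9712] 337 [array([  0.433,   0.332, -15.   ]), array([ 0.429,  0.333, -7.62 ])]
[  0.4239   0.2083 -14.999 ] 327 [array([  0.425,   0.208, -15.   ]), array([  0.424,   0.212, -15.   ])]
[  0.4253   0.0889 -14.7725] 335 [array([  0.426,   0.089, -14.986]), array([  0.426,   0.091, -14.998])]
[ 0.6687 -0.0918 -6.963 ] 297 [array([  0.67 ,  -0.092, -10.926]), array([ 0.667, -0.093, -6.567])]
[ 0.6733 -0.1906 17.0282] 285 [array([ 0.677, -0.192, 16.735]), array([ 0.67 , -0.19 ,  1.019])]
[  0.5943  -0.1924 -10.3381] 264 [array([ 0.595, -0.193, 18.   ]), array([ 0.599, -0.191,  5.962])]
[ 0.626  -0.1463  2.9034] 639 [array([ 0.626, -0.144,  2.641]), array([ 0.626, -0.146,  3.387])]
[ 0.4548 -0.3759  9.9922] 240 [array([ 0.455, -0.377, 10.522]), array([ 0.456, -0.375,  9.76 ])]
[ 0.4431 -0.3655  4.7383] 302 [array([ 0.443, -0.365,  2.7  ]), array([ 0.449, -0.35 ,  4.307])]
real	1m52.102s
user	1m53.056s
sys	0m0.428s
```

View pics/o3.png

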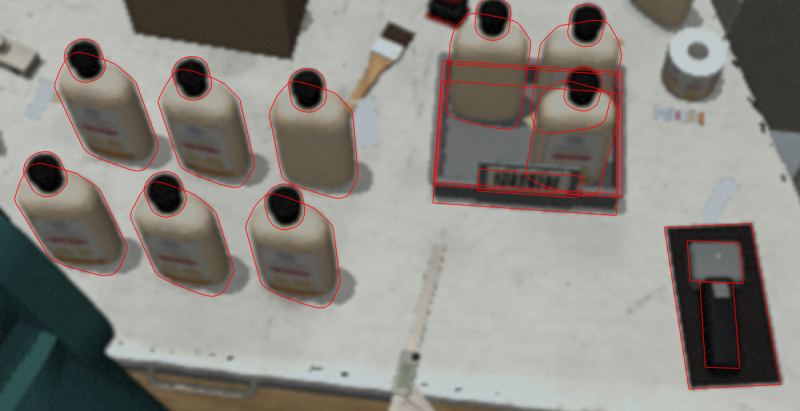

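```bash
cat >> h.py <<'E'
def down(deg,flip=False):
    a=np.radians(deg)+(np.pi if flip else 0);y=np.array([np.cos(a),np.sin(a),0]);z=np.array([0,0,-1.]);return np.c_[np.cross(y,z),y,z]
def st(msg=""):
    s=robot.get_state();print(msg,"t%.1f"%s["time"],"p",s["ee_pos"].round(4),"q",np.round(s["qpos"],2),"F",np.round(s["force"],1),"op %.4f"%s["opening"],flush=True);return s
E
python3 - <<'E'
from h import *
import pickle
c1=lambda p:np.array(p)/5+[130,180]
e=unproj("top",c1([(185,230),(257,244),(402,265),(480,282),(108,474),(190,482),(348,513),(430,527),(592,540),(678,552)]),.06).reshape(-1,2,2)
for q in e:
    d=q[0]-q[1];print("yaw",np.degrees(np.arctan2(-d[0],d[1])).round(1),np.hypot(*d).round(3))
for p in [(.668,-.092,.13),(.49,.2,.5),(.6,-.13,.5)]:
    for f in(0,1):
        q=robot.ik(np.array(p),down(0,f));print(p,f,None if q is None else np.round(q,2))
p=robot.get_state()["ee_pos"];robot.move_linear([p[0],p[1],.45],.3)
for i,p in enumerate([(.44,.21,.5),(.57,-.14,.5)]):
    robot.move_ptp(np.array(p),down(0,True));st()
    pickle.dump(KD("wrist"),open(f"pics/w{i}.pkl","wb"));cv2.imwrite(f"pics/w{i}.png",robot.grab_frame("wrist")[:,:,::-1])
st()
a,b=[cv2.imread(f"pics/w{i}.png") for i in(0,1)]
cv2.imwrite("pics/w01.png",cv2.resize(np.vstack([a,b]),None,fx=.625,fy=.625,interpolation=cv2.INTER_AREA))
E
```

```text
yaw -4.9 0.039
yaw -6.4 0.042
yaw 1.3 0.041
yaw -3.0 0.041
yaw -1.3 0.043
(0.668, -0.092, 0.13) 0 [-0.34  0.68  0.65  1.58 -0.46  1.04  0.43]
(0.668, -0.092, 0.13) 1 [-0.57  0.88  1.08  1.58 -0.82  1.19 -2.46]
(0.49, 0.2, 0.5) 0 [-0.84  0.12  0.45  1.41 -0.05  1.63 -0.39]
(0.49, 0.2, 0.5) 1 [-0.53  0.12  0.1   1.4  -0.01  1.63  2.71]
(0.6, -0.13, 0.5) 0 [-0.42  0.38  0.89  1.2  -0.29  1.69  0.39]
(0.6, -0.13, 0.5) 1 [-0.52  0.44  1.08  1.2  -0.39  1.71 -2.67]
 t3.4 p [0.4399 0.2103 0.4998] q [-0.67  0.03  0.17  1.49 -0.01  1.62  2.64] F [-0.6  0.5 -0.1] op 0.0939
 t8.0 p [ 0.57   -0.1399  0.5   ] q [-0.56  0.36  1.08  1.28 -0.32  1.68 -2.68] F [-0.3 -0.3  0.1] op 0.0940
 t8.1 p [ 0.57   -0.1399  0.5   ] q [-0.56  0.36  1.08  1.28 -0.32  1.68 -2.68] F [-0.6  0.  -0. ] op 0.0940
```

View pics/w01.png

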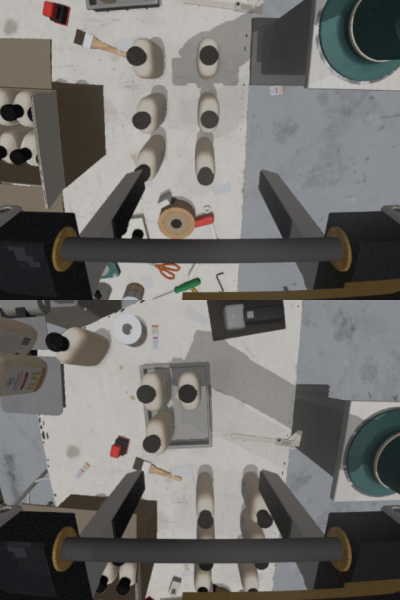

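The wrist views show the bottles nearly square to the axes, and the arrangement agrees with the fits. I'll take the stray out of the tray first.

```bash
cat >> h.py <<'E'
T=np.array([.626,-.146]);TA=2.9
def slot(x,y):return T+R2(np.radians(TA))@[x,y]
def pick(xy,deg,zb,up=.37,first=True):
    R=down(deg);z=.136+zb
    robot.move_ptp(np.r_[xy,.36],R)
    robot.gripper_to(.094)
    hit=robot.move_linear(np.r_[xy,z],.2,threshold=8);
    if hit: st("HIT on descent");raise SystemExit
    robot.gripper_to(.03);s=st("gripped")
    assert s["opening"]>.04
    robot.move_linear(np.r_[xy,up],.2);st("lifted")
def put(xy,deg,zb,up=.37):
    robot.move_ptp(np.r_[xy,up],down(deg))
    robot.move_linear(np.r_[xy,.136+zb+.012],.2)
    hit=robot.move_linear(np.r_[xy,.136+zb-.006],.03,threshold=4);st("down hit=%s"%hit)
    robot.pause(.2);robot.gripper_to(.080);robot.pause(.2)
    robot.move_linear(np.r_[xy,.33],.2);st("released")
def snap(tag):
    for n in("top","side"):cv2.imwrite(f"pics/{n}_{tag}.png",robot.grab_frame(n)[:,:,::-1])
E
python3 - <<'E'
from h import *
pick([.667,-.092],2,.0045)
put([.480,-.005],0,0)
snap("a")
a=cv2.imread("pics/top_a.png")[150:350,130:480];b=cv2.imread("pics/side_a.png")[120:420,150:480]
cv2.imwrite("pics/a.png",np.hstack([cv2.resize(a,(400,229)),cv2.resize(b,(400,364))[:229]]) if 0 else np.vstack([cv2.resize(a,(525,300)),np.pad(cv2.resize(b,(330,300)),((0,0),(0,195),(0,0)))]))
E
```

```text
gripped t12.7 p [ 0.6672 -0.092   0.1406] q [ 0.71  0.8  -0.98  1.53  0.7   1.19 -0.36] F [ 1.9 -0.5  1.3] op 0.0504
lifted t14.0 p [ 0.6667 -0.0922  0.3688] q [ 0.72  0.63 -1.09  1.25  0.55  1.57 -0.24] F [ 0.1 -0.2 -4.4] op 0.0502
down hit=True t16.5 p [ 0.4809 -0.0052  0.1361] q [ 0.8   0.47 -1.04  2.02  0.51  0.93 -0.51] F [ 3.5 -0.2  0.5] op 0.0500
released t18.7 p [ 0.4796 -0.0051  0.3291] q [ 1.02  0.2  -1.2   1.79  0.19  1.28 -0.23] F [ 0.3 -0.2 -0.1] op 0.0799
```

View pics/a.png

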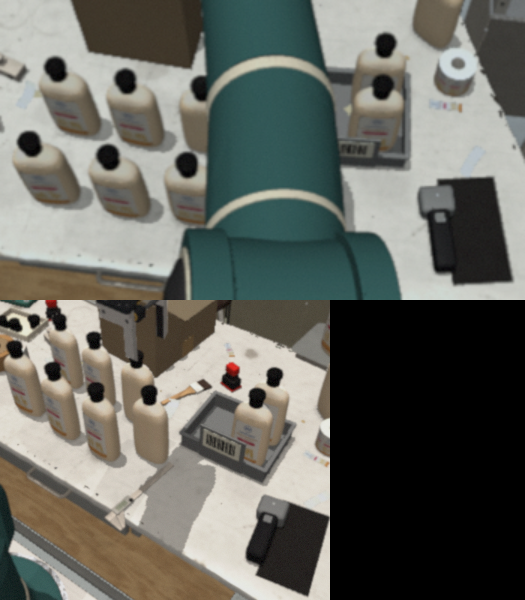

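The stray now stands on the table at (0.48, -0.005). The scanner has been knocked left, off its mat at about (437,225) in the combined view, so I'll locate it again later. Next I'll fill the tray.

Run:
```python
from h import *
pick([.423,.0885],-2,0)
put(slot(.042,.050),TA,.0045)
pick([.422,.2075],-3,0)
put(slot(-.042,.050),TA,.0045)
robot.move_ptp([.45,.15,.40],down(0)) 
st();snap("b")
a=cv2.imread("pics/top_b.png")[150:350,130:480];b=cv2.imread("pics/side_b.png")[120:420,150:480]
cv2.imwrite("pics/b.png",np.vstack([cv2.resize(a,(525,300)),np.pad(cv2.resize(b,(330,300)),((0,0),(0,195),(0,0)))]))
```

```text
gripped t21.8 p [0.4231 0.0885 0.1361] q [ 0.65  0.37 -1.07  2.13  0.43  0.87 -0.71] F [ 1.9 -0.9  0.7] op 0.0502
lifted t23.1 p [0.4225 0.0885 0.3691] q [ 0.96 -0.06 -1.17  1.82 -0.06  1.34 -0.23] F [ 0.2 -0.7 -5. ] op 0.0500
down hit=True t25.9 p [ 0.666  -0.0941  0.14  ] q [ 0.54  0.67 -0.66  1.54  0.45  1.08 -0.18] F [3.4 0.1 1.5] op 0.0503
released t28.1 p [ 0.665  -0.094   0.3288] q [ 0.56  0.53 -0.72  1.33  0.34  1.42 -0.1 ] F [ 0.   0.8 -1.3] op 0.0796
gripped t32.0 p [0.4221 0.2075 0.136 ] q [ 0.24  0.39 -0.9   2.05  0.39  0.88 -0.93] F [1.  0.8 0.2] op 0.0501
lifted t33.3 p [0.4216 0.2073 0.3691] q [ 0.45  0.08 -1.02  1.75  0.07  1.35 -0.63] F [ 0.5  0.1 -5.9] op 0.0498
down hit=True t36.3 p [ 0.5823 -0.0984  0.1397] q [ 0.66  0.55 -0.73  1.76  0.43  0.99 -0.18] F [ 2.6 -0.1  1.6] op 0.0495
released t38.5 p [ 0.5811 -0.0982  0.3289] q [ 0.73  0.37 -0.81  1.55  0.28  1.34 -0.06] F [-0.2  0.2 -0.5] op 0.0802
 t39.6 p [0.4507 0.1486 0.3996] q [ 0.59  0.08 -1.02  1.69  0.07  1.41 -0.44] F [-0.2  0.   0.1] op 0.0800
```

View pics/b.png

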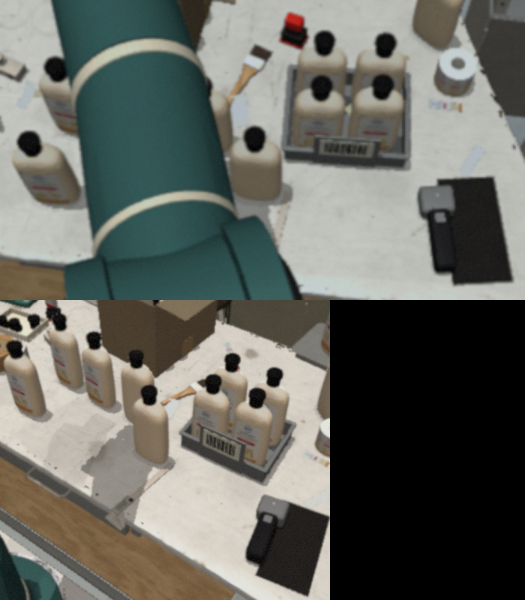

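Four labelled bottles now stand in the tray. Next I'll measure the scanner.

Run:
```python
import cv2,numpy as np
def crop(f,x0,y0,x1,y1,s):
    im=cv2.imread(f);c=cv2.resize(im[y0:y1,x0:x1],None,fx=s,fy=s,interpolation=cv2.INTER_CUBIC)
    for x in range((x0+9)//10*10,x1,10):
        cv2.line(c,((x-x0)*s,0),((x-x0)*s,6),(0,0,255),1);cv2.putText(c,str(x),((x-x0)*s,16),0,.3,(0,0,255),1)
    for y in range((y0+9)//10*10,y1,10):
        cv2.line(c,(0,(y-y0)*s),(6,(y-y0)*s),(0,0,255),1);cv2.putText(c,str(y),(8,(y-y0)*s+4),0,.3,(0,0,255),1)
    return c
cv2.imwrite("pics/c3.png",np.hstack([crop("pics/top_b.png",400,262,480,347,5),crop("pics/side_b.png",390,310,470,395,5)]))
```

```text
(no output)
```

View pics/c3.png

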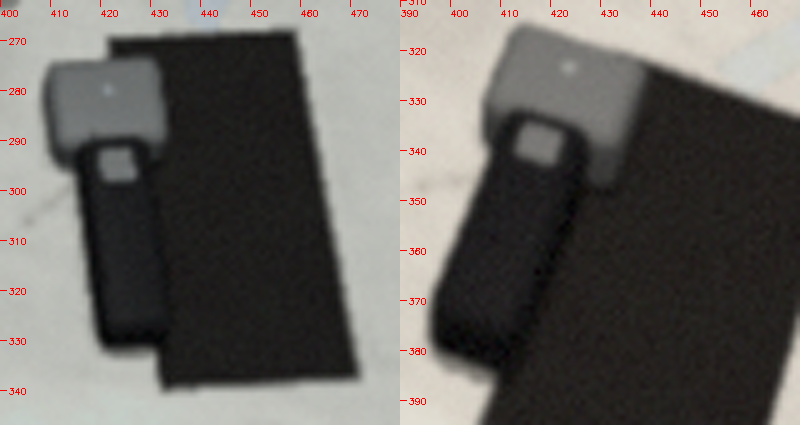

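Run:
```python
from h import *
ct=lambda p:(np.array(p)+.0)/5+[400,262]; cs=lambda p:np.array(p)/5+[390,310]
def tri(a,b):
    Ps=[];U=[]
    for n,p in(("top",ct(a)),("side",cs(b))):
        K,d,r,t=KD(n);Ps.append(np.c_[cv2.Rodrigues(r)[0],t]);U.append(cv2.undistortPoints(np.array(p,float).reshape(1,1,2),K,d).reshape(2,1))
    X=cv2.triangulatePoints(*Ps,*U);return (X[:3]/X[3]).ravel()
for nm,a,b in(("dot",(108,90),(569,68)),("button",(118,165),(540,144)),("fl",(53,64),(518,30)),("fr",(158,62),(645,68)),("rr",(165,148),(622,145))):
    b=(b[0]-400,b[1]);print(nm,tri(a,b).round(4))
h=unproj("top",ct([(53,64),(158,62),(165,148),(62,152),(108,90),(118,165),(84,250),(160,250)]),.037);print(h.round(4))
# initial scene offsets dot wrt scanner from first picture c2: dot (402,366)
c2=lambda p:np.array(p)/3+[310,160]
print(unproj("top",c2([(402,366),(406,411)]),.037).round(4))
ims={n:cv2.imread(f"pics/{n}_b.png") for n in("top","side")};cams={n:KD(n) for n in ims};G={n:gradim(ims[n]) for n in ims}
p=fit(rect_score(SCANR[:1]),G,cams,.44,-.345,5,.003)[0];print("fit head",p)
```

```text
dot [ 0.4879 -0.3079  0.0477]
button [ 0.4491 -0.3145  0.0469]
fl [ 0.5023 -0.2807  0.037 ]
fr [ 0.5072 -0.3325  0.0456]
rr [ 0.4642 -0.3394  0.0463]
[[ 0.5044 -0.282 ]
 [ 0.5121 -0.3346]
 [ 0.4657 -0.3393]
 [ 0.4572 -0.2885]
 [ 0.4936 -0.31  ]
 [ 0.4537 -0.3164]
 [ 0.4071 -0.3014]
 [ 0.4116 -0.3382]]
[[ 0.4951 -0.366 ]
 [ 0.455  -0.37  ]]
fit head [ 0.4437865  -0.32500082 14.99991683]
```

Run:
```python
from h import *
g=np.array([.418,-.320]);s_xy=slot(-.253,0)
for f in(0,1):
    for p,a in((np.r_[g,.3],97.5),(np.r_[g,.027],97.5),(np.r_[s_xy,.25],92.9),(np.r_[s_xy,.0755],92.9)):
        q=robot.ik(p,down(a,f));print(f,p.round(3),None if q is None else np.round(q,2))
```

```text
0 [ 0.418 -0.32   0.3  ] [ 1.06  0.21 -0.53  1.75  0.11  1.21  2.2 ]
0 [ 0.418 -0.32   0.027] [ 1.09  0.61 -0.62  1.98  0.53  0.72  1.85]
0 [ 0.373 -0.159  0.25 ] [ 0.91  0.   -0.58  2.07  0.    1.07  1.95]
0 [ 0.373 -0.159  0.076] [ 0.94  0.34 -0.69  2.24  0.35  0.67  1.62]
1 [ 0.418 -0.32   0.3  ] [ 1.37  0.28 -0.92  1.74  0.23  1.24 -1.05]
1 [ 0.418 -0.32   0.027] [ 1.01  0.58 -0.51  1.98  0.44  0.69 -1.22]
1 [ 0.373 -0.159  0.25 ] [ 1.25  0.01 -0.92  2.06  0.01  1.07 -1.19]
1 [ 0.373 -0.159  0.076] [ 1.01  0.36 -0.78  2.24  0.4   0.68 -1.57]
```

Run:
```python
from h import *
g=np.array([.418,-.320]);s_xy=slot(-.253,0)
robot.move_ptp(np.r_[g,.3],down(97.5,1));robot.gripper_to(.07)
hit=robot.move_linear(np.r_[g,.027],.15,threshold=8);st("at scanner hit=%s"%hit)
if hit: raise SystemExit
robot.gripper_to(.015);s=st("grip");assert s["opening"]>.03
robot.move_linear(np.r_[g,.25],.15);st("lift")
robot.move_ptp(np.r_[s_xy,.25],down(TA+90,1))
robot.move_linear(np.r_[s_xy,.0755],.12);st("scan?");snap("c")
for n,(x0,y0,x1,y1) in(("top",(310,150,470,350)),("side",(310,190,470,390))):
    pass
a=cv2.imread("pics/top_c.png")[200:320,270:430];b=cv2.imread("pics/side_c.png")[200:350,270:470]
import pickle;pickle.dump(KD("wrist"),open("pics/wc.pkl","wb"));cv2.imwrite("pics/wrist_c.png",robot.grab_frame("wrist")[:,:,::-1])
w=cv2.imread("pics/wrist_c.png")
cv2.imwrite("pics/c.png",np.hstack([cv2.resize(b,(480,360),interpolation=cv2.INTER_CUBIC),np.pad(cv2.resize(w,(320,240)),((0,120),(0,0),(0,0)))]))
```

```text
at scanner hit=False t43.8 p [ 0.4182 -0.3202  0.0275] q [ 1.15  0.63 -0.7   1.98  0.59  0.74 -1.35] F [-0.7 -0.2  0.7] op 0.0701
grip t44.5 p [ 0.4181 -0.3199  0.0271] q [ 1.15  0.63 -0.7   1.98  0.6   0.74 -1.35] F [-1.5  1.9  2.4] op 0.0361
lift t46.1 p [ 0.4177 -0.3198  0.2493] q [ 1.34  0.33 -0.91  1.81  0.29  1.14 -1.1 ] F [-1.1 -0.6 -1.5] op 0.0364
scan? t48.4 p [ 0.3736 -0.1589  0.0759] q [ 1.1   0.39 -0.88  2.23  0.47  0.71 -1.63] F [-0.2 -0.3 -2.2] op 0.0366
```

View pics/c.png

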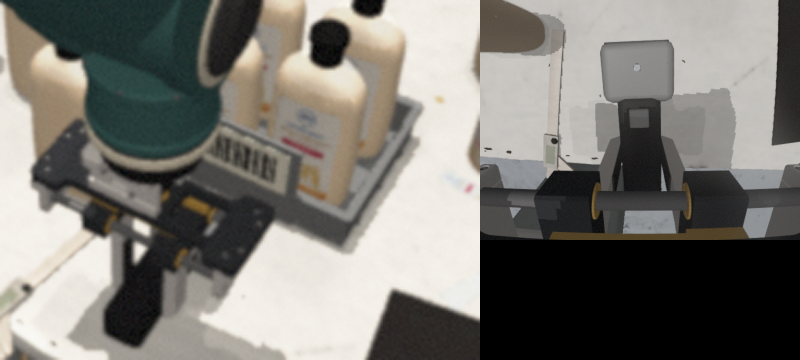

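Run:
```python
from h import *
import pickle
cam=pickle.load(open("pics/wc.pkl","rb"))
px=np.array([(602,42),(673,40),(604,101),(673,99)])
px=np.c_[(px[:,0]-480)*2,px[:,1]*2]
for z in(.083,.086):
    w=unproj(None,px,z,cam);l=(w-T)@R2(np.radians(TA));print(z,l.round(4))
cv2.imwrite("pics/wz.png",cv2.resize(cv2.imread("pics/wrist_c.png")[40:280,180:480],(800,640))[:600])
```

```text
0.083 [[-0.156   0.0284]
 [-0.1546 -0.0256]
 [-0.2019  0.0291]
 [-0.2002 -0.0275]]
0.086 [[-0.1563  0.0278]
 [-0.1549 -0.0251]
 [-0.2013  0.0285]
 [-0.1996 -0.027 ]]
```

View pics/wz.png

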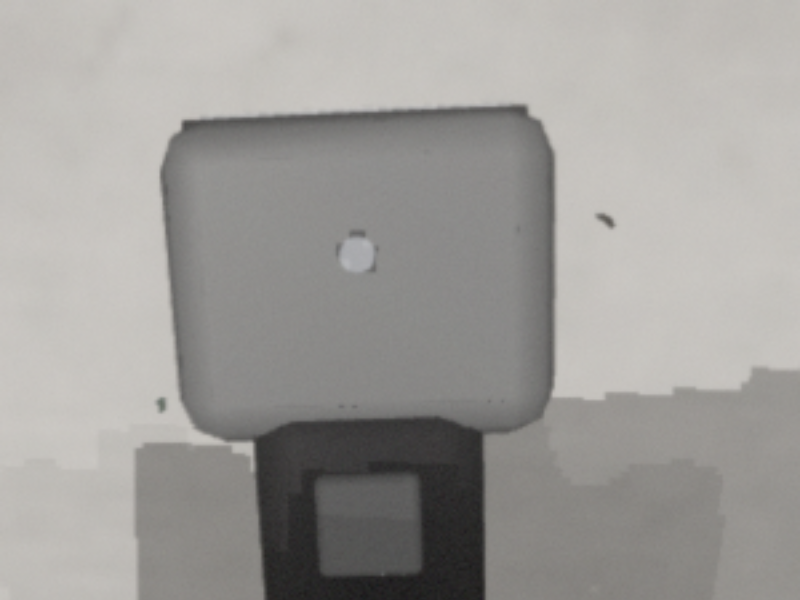

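Run:
```python
from h import *
import pickle
cam=pickle.load(open("pics/wc.pkl","rb"))
c=np.array([(185,121),(525,107),(357,254),(370,525),(369,440),(376,600),(165,170),(180,390),(553,160),(552,390)])*.375+[180,40]
for z in (.086,):
    l=(unproj(None,c,z,cam)-T)@R2(np.radians(TA));print(l.round(4))
    for i,j in((0,1),(2,3),(4,5),(6,7),(8,9)):
        d=l[i]-l[j];print(i,np.degrees(np.arctan2(-d[0],d[1]) if i==0 else np.arctan2(d[1],d[0])).round(2))
# label yaw/pos recheck from the first pictures, plate corners top0 crop c2 reading
c2=lambda p:np.array(p)/3+[310,160]
l=unproj("top",c2([(89,243),(222,252)]),.102);d=l[0]-l[1];print("plate top",l.round(4),l.mean(0),np.degrees(np.arctan2(-d[0],d[1])))
```

```text
[[-1.568e-01  2.580e-02]
 [-1.550e-01 -2.170e-02]
 [-1.752e-01  1.800e-03]
 [-2.159e-01  0.000e+00]
 [-2.025e-01  2.000e-04]
 [-2.283e-01 -9.000e-04]
 [-1.634e-01  2.900e-02]
 [-1.949e-01  2.830e-02]
 [-1.621e-01 -2.590e-02]
 [-1.949e-01 -2.720e-02]]
0 2.21
2 2.51
4 2.31
6 1.12
8 2.18
plate top [[ 0.5431 -0.0958]
 [ 0.5485 -0.2046]] [ 0.54578656 -0.15022109] 2.8730456366404513
```

Run:
```python
from h import *
s=np.r_[slot(-.256,0),.0757]
robot.move_linear(s,.1,frame=down(TA+90-2.1,1));robot.pause(.3);st("scan");robot.pause(2.8)
import pickle;pickle.dump(KD("wrist"),open("pics/wd.pkl","wb"));cv2.imwrite("pics/wrist_d.png",robot.grab_frame("wrist")[:,:,::-1])
st("scanned")
robot.move_linear(np.r_[s[:2]-[.01,0],.25],.15)
m=np.array([.455,-.377])+R2(np.radians(10))@[-.025,0]
robot.move_ptp(np.r_[m,.2],down(10+90-2.1,1))
robot.move_linear(np.r_[m,.040],.15)
hit=robot.move_linear(np.r_[m,.025],.02,threshold=3);st("down %s"%hit)
robot.gripper_to(.06);robot.pause(.3)
robot.move_linear(np.r_[m,.25],.15);robot.move_ptp([.40,-.1,.45],down(90,1));st("clear");snap("e")
robot.pause(.2)
K=[("top",(130,165,480,350)),("side",(150,120,480,420))]
a=cv2.imread("pics/top_e.png")[165:350,130:480];b=cv2.imread("pics/side_e.png")[200:420,320:480]
cv2.imwrite("pics/e.png",np.hstack([cv2.resize(a,(525,278)),cv2.resize(b,(202,278))]))
w=cv2.imread("pics/wrist_d.png")[40:280,180:480]
```

```text
scan t49.1 p [ 0.3704 -0.159   0.0757] q [ 1.1   0.39 -0.87  2.24  0.46  0.7  -1.66] F [-0.5  0.1 -1.7] op 0.0362
scanned t52.0 p [ 0.3703 -0.159   0.0757] q [ 1.1   0.39 -0.87  2.24  0.46  0.7  -1.66] F [-0.7  0.2 -1.3] op 0.0364
down True t56.0 p [ 0.4301 -0.3812  0.0271] q [ 1.34  0.79 -0.9   1.85  0.79  0.91 -1.38] F [ 0.6 -0.9 -0.5] op 0.0362
clear t59.9 p [ 0.3999 -0.101   0.4491] q [ 1.03 -0.13 -0.75  1.72 -0.09  1.52 -1.29] F [ 0.3 -0.1  0.1] op 0.0600
```

View pics/e.png

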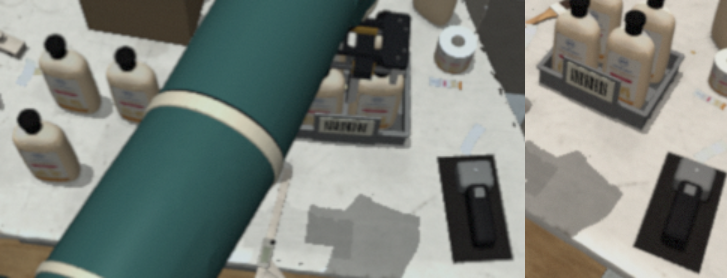

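Run:
```python
from h import *
def crop(f,x0,y0,x1,y1,s):
    im=cv2.imread(f);c=cv2.resize(im[y0:y1,x0:x1],None,fx=s,fy=s,interpolation=cv2.INTER_CUBIC)
    return c
a=crop("pics/top_e.png",400,262,480,347,5);b=crop("pics/top0.png",400,262,480,347,5)
for c,o in((a,1),(b,0)): 
    P=proj("top",place(rect(.19,.1,.003),.455,-.377,np.radians(10)));cv2.polylines(c,[np.int32((P-[400,262]+.5)*5)],True,(0,255,0),1)
cv2.imwrite("pics/c5.png",np.hstack([a,b]))
```

```text
(no output)
```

View pics/c5.png

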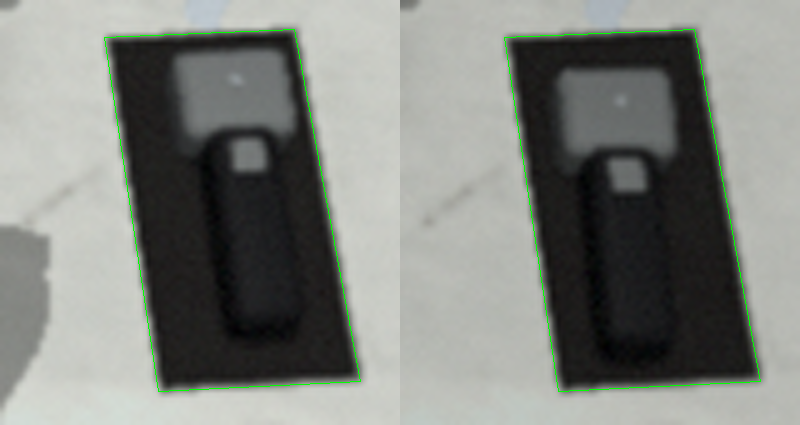

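Run:
```python
from h import *
M=np.array([.455,-.377])
for nm,pts in(("now",[(236,80),(250,155),(255,240),(262,330),(176,52),(290,48)]),("t0",[(221,100),(228,174),(233,260),(236,355),(160,70),(270,70)])):
  for z in(.039,):
    l=(unproj("top",np.array(pts)/5+[400,262],z)-M)@R2(np.radians(10));print(nm,z,l.round(4).tolist())
```

```text
now 0.039 [[0.0509, -0.0054], [0.0104, -0.0058], [-0.034, -0.001], [-0.0796, 0.0031], [0.0677, 0.0225], [0.067, -0.0356]]
t0 0.039 [[0.0405, 0.0039], [0.001, 0.0067], [-0.0436, 0.0114], [-0.0914, 0.0176], [0.0583, 0.032], [0.0555, -0.0234]]
```

Run:
```python
from h import *
robot.move_ptp([.24,.45,.45],down(67));st();snap("f")
a=cv2.imread("pics/top_f.png")[150:350,130:480];b=cv2.imread("pics/side_f.png")[120:420,150:480]
cv2.imwrite("pics/f.png",np.vstack([cv2.resize(a,(525,300)),np.pad(cv2.resize(b,(330,300)),((0,0),(0,195),(0,0)))]))
```

```text
t62.2 p [0.241  0.4495 0.4499] q [-0.1   0.23 -1.23  1.52  0.21  1.55 -0.16] F [-1.2 -0.1  0. ] op 0.0603
```

View pics/f.png

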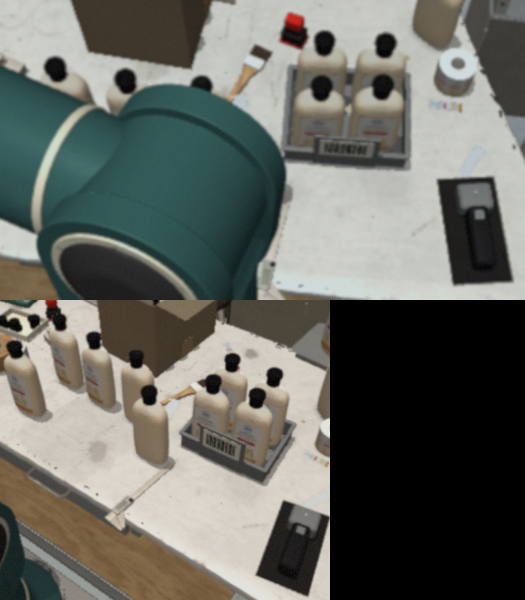

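Everything is standing: four bottles in the tray, three spare labelled and two plain ones on the table, and the scanner on its mat. I'm handing in the job.

```bash
python3 -c "
from rig import robot
robot.sign_off()"
```

```text
the job is handed in; nothing more can be done
```

I handed in the job at about 62 s. The stray unlabelled bottle is out of the tray and stands on the table. Two labelled bottles joined the two already in the tray, making four. The scanner was knocked off its mat early in the run, so I found it again before picking it up.

- **Scan:** I held the scanner still for about 3 s in front of the label. By calculation the nose was about 7 cm away and within 2 mm of the label's mid-height. The camera showed the scanner sitting about 2° crooked in the grip, so I corrected for that. I had no direct view of the nose against the label.
- **Bottles:** The last pictures show four bottles upright in the tray. The three spare labelled bottles and both unlabelled ones are standing on the table.
- **Scanner:** It lies flat on its mat and square to it. The top camera puts it about 6 mm right of the mat's middle; the same camera read about 3 mm too far right earlier, so the true offset is probably nearer 3 mm. I left it there.

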